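# Put the power brick on the display stand and turn the desk camera to it

### The arm

A 6-joint arm with a two-finger parallel gripper is mounted at the origin on a cart in front of the work surface, level with it; the furniture and walls round the work are solid. World frame = base frame: x ahead of the robot, y to its left, z up, the work surface at z = 0. Lengths are in mm, angles in rad, forces in N, time in s.
With the tool pointing down it reaches from about 350 to 1000 mm from the base axis. Payload 7.1 kg.
Tool frame: the origin (TCP) lies at the very end of the fingers, on their centre line; the grasp point (between the pads) lies 19 mm behind it; z points along the fingers, x is the direction in which the jaws open and shut, and the axes are right-handed (so a half turn about z gives the same grasp; the last joint's range is limited). The gripper opens to 85 mm and grips with 20 to 120 N. Pads are 22 mm wide; open, the fingers measure 114 mm over their backs; the gripper's body (76 mm by 85 mm) begins 54 mm behind the grasp point. The pads swing forward as they close: fully open they stand 13 mm farther back than shut.
Start: joints at [-1.182, 0.423, 1.63, -0, 1.089, -0.019], TCP at [247.885, -573.723, 231.319] pointing down, gripper open.
Joint ranges: [-3, 3], [-0.9, 2.11], [0.09, 2.58], [-1.31, 4.45], [0.11, 2.69], [-2.54, 2.54]. Speed limits (rad/s): [2.39, 2.39, 3.01, 3.14, 3.14, 3.14].

### API

Orientations are given as a unit quaternion [x, y, z, w].
In Python, from plant import monitor, vision, ctrl, spotter gives the robot as it stands.
- The arm moves only by the shell command python3 -m inch 'ROWS' [FORCE]. ROWS is text: rows parted by semicolons, each of 7 numbers parted by spaces: the opening, from 0 (shut) to 1 (fully open), then the shift along the world's x, y, z in mm, then the turn, a rotation vector about the world's x, y, z in degrees. In form: hand dx dy dz rx ry rz; .... A call has 1 to 12 rows; each row shifts and turns the commanded pose from where the row before left it; what a row does not reach is not made up. A row lasts 1/10 s, in which the tool goes at most 50 mm and 8.59 degrees, less where a joint would pass 70% of its speed; a pose out of reach is approached as far as the arm can. A call with a gripper value outside its range is refused whole. The fingers move at their own pace and stop on an object; FORCE is the grip in N (left out, the last holds). Time passes only in rows, so rows that do not move let the fingers close. It gives the time, the measured TCP pose, the force and the opening at its end, in the units of the state.
- monitor.get_state(): the state, without advancing time (a new reading comes with each control period).
- vision.snapshot(name): name is "scene" or "top"; returns a dict with "color" (420x560x3 uint8, red, green, blue), "intrinsics" (3x3 intrinsics, pixels), "position" and "attitude" of the camera in the world. Camera axes: x right, y down, z forward; pixel columns grow to the right and rows downward; lengths in mm; the calibration is good to about 2 mm. A picture is of the moment at which its call begins. There is no depth.
- ctrl.hand_in(): hands the job in, once; it reports no verdict.
Trained networks look in a picture, given as the dict that the camera call returned (one of the last four; its "shot" number tells which), for a name from the list of things; names that differ only in an ending like _2 or _b are one class to them, and where a whole thing is asked for, a point or a joint stands for the part that bears it (a point fixed in the world has none). Each returns a list of dicts, best first, with "score" (0 to 1); they miss things now and then, are a little off and sometimes report something else, mostly with a low value. They report only what shows in the picture. A call takes as long as a camera call. They do not tell look-alikes from the thing itself.
- spotter.cut_out(picture, query): "region" (420x560 bool, what is visible of it).
- spotter.mark_of(picture, query): "position" ([x, y, z] in mm, in the coordinates of the camera as it stood for that picture, good to about 4 mm: a listed point, or the origin of a listed thing).
The state is a dict: "time_s": time; "joint_positions": joint angles; "qvel": joint speeds; "tau": joint torques, N m; "tool_pos": TCP position; "tcp_rot": TCP orientation; "ft_force": force on the tool from outside, world axes, zero at the start; "wrist_torque": the same for the moment, N m; "gripper_width": finger opening in mm.
Only numpy, scipy, OpenCV 4.12 (cv2) and the standard library are available. Lean on these libraries where they do the work, as an engineer would, in place of code of your own. Each camera call takes 0.05 s, during which the arm holds its last target.

### The job

Lay the black power brick that lies beyond the desk camera flat on the sloping shelf of the display stand, lengthwise up the slope with its lower end down at the lip, and let go of it. Then push the camera remote's spring-centred stick straight over sideways to its stop, to the side where the stand is, so that the desk camera turns to the brick; hold it there for about two seconds and let the stick spring back upright. Do not push the camera itself, and leave the pad of notes and the roll of tape where they are.

Things in the scene. Friction and masses are not known exactly. Their poses are not given: they have to be found in the camera images.
- power_brick: Black laptop power brick (the one in the middle, near the camera), a plain block 46 x 102 x 29 mm (x, y, z), about 0.19 kg, lying loose on the worktop between the stand and the camera remote. Origin: centre of its underside; y along its length, z up. Grasp it across its 46 mm width.
- stand: White display stand, fixed to the worktop, either on the left (y > 0) or on the right (y < 0). Foot 180 x 120 mm; its x points from the low front edge (robot side) to the back, where a thin column carries a light bar over the shelf. Origin: centre of the underside of the foot.
- light_bar (a point): Centre of the stand's light bar, 44 mm (stand's x) by 120 mm (y), its underside 225 mm and its top 250 mm above the worktop. It hangs straight above the brick's place, so a gripper pointing straight down does not fit under it: come in square to the slope, the gripper leaning back towards the robot by about 35 degrees.
- shelf: The stand's sloping shelf, a flat white plate 120 mm wide and 148 mm long above its lip, rising away from the robot at 35 degrees (0.61 rad), open at both sides. Origin: on its face, middle of the width, at the inner side of the bottom lip (30 mm above the worktop); x up the slope, y across, z out of the face. The lip is 6 mm thick, stands 18 mm out of the face, across the whole width.
- seat (a point): Where the brick's origin belongs: on the shelf's face, 51 mm up the slope from the lip, middle of the width; same axes as the shelf (brick's length along x).
- remote_box: Camera remote, a grey box fixed to the worktop, 140 x 100 mm, top face 43 mm above the worktop (black ring round the stick to 45 mm), on the opposite side from the stand. Origin: centre of its underside; x points away from the robot, y to its left side. The stick stands at x = +10 mm; three low buttons lie at x = -50 mm, not needed.
- stick_knob (a point): Middle of the black round knob (28 mm across, 30 mm tall) on top of the stick, 64 mm above the stick's pivot; the pivot is 45 mm above the worktop, so the upright knob spans about 93 to 123 mm above the worktop. Moves with the stick. The shaft below it is 10 mm thick.
- stick_side (a joint): Sideways tilt of the stick, rad: 0 upright, positive towards the remote's left (+y of remote_box), negative to its right; stops at +-0.45 (knob about 28 mm to the side and 6 mm lower). A spring returns it to 0; full tilt takes about 4 N at the knob.
- stick_fore (a joint): Fore-and-aft tilt of the stick, rad: 0 upright, positive away from the robot; stops at +-0.45, spring to 0.
- camera: Desk camera near the robot, fixed to the worktop: black round foot 72 mm across, on it a grey panning head 70 mm wide, up to 65 mm above the worktop. Origin: centre of the foot's underside.
- camera_head (a joint): Pan of the camera head, rad: 0 straight away from the robot (+x), positive to the left. It follows the stick's sideways tilt at 2.8 to 1, to about +-1.26 with the stick at its stop, and turns back to 0 when the stick is let go.
- sticky_pad: Yellow pad of notes, 78 x 78 x 10 mm, loose: leave it alone. Origin: centre of the underside.
- tape_roll: Roll of brown tape lying flat in front of the monitor, 92 mm across, 48 mm tall, loose: leave it alone. Origin: centre of the underside.
Not all that is in view belongs to the job. Leave any brown or pink look-alike of the power_brick alone.

How it is judged:
By the outcome, as a careful person would: the job done as asked, in the order asked, and still so for the second after the job is handed in, with the robot touching nothing.
It also fails if it takes over 64 s, if anything falls off the work surface, if the arm or the gripper's body presses on something with over 40 N, if the wrist force passes 120 N, or if a joint passes its speed limit or range.

## Working session

There is one attempt and no reset: what is moved stays moved. The work goes in short steps, Python scripts to look and compute and a shell command to move; the robot and the scene stay as the last step left them, time stands still between calls to the robot, and variables do not carry over. Pictures are saved under pics/ and viewed, and the job is handed in when it is done.

```bash
mkdir -p pics; ls; cat > h.py <<'E'
import numpy as np, cv2
from plant import monitor, vision, ctrl, spotter
from scipy.spatial.transform import Rotation as R
def RT(p):
    a=np.array(p["attitude"],float)
    M=R.from_quat(a).as_matrix() if a.size==4 else a.reshape(3,3)
    return M,np.array(p["position"],float)
def w(p,c): M,t=RT(p); return M@np.array(c)+t
def proj(p,X):
    M,t=RT(p); c=M.T@(np.array(X,float)-t); K=np.array(p["intrinsics"]); u=K@c; return u[:2]/u[2]
def ray(p,uv,z):
    M,t=RT(p); d=M@np.linalg.inv(np.array(p["intrinsics"]))@np.array([uv[0],uv[1],1.]); return t+d*(z-t[2])/d[2]
def save(p,n): cv2.imwrite("pics/"+n,np.array(p["color"])[:,:,::-1])
E
python3 - <<'E'
from h import *
for n in("scene","top"):
    p=vision.snapshot(n); save(p,n+"0.png"); print(n,p["position"],p["attitude"])
    for q in("power_brick","stand","light_bar","shelf","seat","remote_box","stick_knob","camera","sticky_pad","tape_roll"):
        try:
            print(q,[(np.round(w(p,r["position"])).tolist(),np.round(proj(p,w(p,r["position"]))).tolist(),round(r["score"],2)) for r in spotter.mark_of(p,q)[:4]])
        except Exception as e: print(q,e)
print(monitor.get_state())
E
```

```text
pics
scene [  47.75732231  475.52105835 1323.3158077 ] [-0.37677555  0.88843745 -0.23909361  0.10748643]
power_brick [([552.0, -106.0, -1.0], [314.0, 210.0], 0.84), ([593.0, 32.0, -2.0], [272.0, 229.0], 0.79), ([368.0, -299.0, 1.0], [401.0, 209.0], 0.79), ([442.0, -8.0, -1.0], [317.0, 254.0], 0.34)]
stand [([571.0, 228.0, 1.0], [227.0, 276.0], 0.9)]
light_bar [([547.0, 234.0, 236.0], [220.0, 247.0], 0.79)]
shelf [([503.0, 236.0, 31.0], [240.0, 291.0], 0.71)]
seat [([546.0, 232.0, 56.0], [230.0, 276.0], 0.92)]
remote_box [([590.0, -248.0, 2.0], [336.0, 176.0], 0.92)]
stick_knob [([596.0, -249.0, 111.0], [338.0, 154.0], 0.53)]
camera [([441.0, -10.0, 3.0], [318.0, 253.0], 0.92)]
sticky_pad [([693.0, -84.0, -3.0], [277.0, 187.0], 0.83)]
tape_roll [([745.0, -199.0, -0.0], [292.0, 157.0], 0.64)]
top [ 448.96642069   -7.2212582  1180.93149238] [-0.69611896  0.71599608 -0.03866707  0.03567725]
power_brick [([552.0, -104.0, 0.0], [311.0, 220.0], 0.9), ([365.0, -299.0, -4.0], [381.0, 282.0], 0.65), ([589.0, 34.0, 2.0], [264.0, 209.0], 0.61)]
stand [([569.0, 228.0, 1.0], [199.0, 218.0], 0.89)]
[... 490 characters left out ...]
0.64)]
{'time_s': 1.1, 'joint_positions': array([-1.18196966e+00,  4.23101036e-01,  1.62989295e+00, -1.30095078e-05,
        1.08861301e+00, -1.89916498e-02]), 'qvel': array([-0.00076612,  0.00050751, -0.00019417, -0.00114937,  0.00168522,
       -0.00137837]), 'tau': array([ 1.60623142e-03, -5.57353199e+01, -2.82144552e+01,  9.84041981e-05,
        7.63244534e-04, -3.55801042e-06]), 'tool_pos': array([ 247.89883668, -573.7169577 ,  231.32118748]), 'tcp_rot': array([ 8.35647368e-01, -5.49266307e-01, -9.17653538e-06,  7.00537952e-07]), 'ft_force': array([ 0.28909354, -0.05381864,  0.13471831]), 'wrist_torque': array([-0.03696786, -0.01496007, -0.02275665]), 'gripper_width': 85.16176658433996}
```

```bash
python3 - <<'E'
from h import *
p=vision.snapshot("top"); c=np.array(p["color"])[:,:,::-1]
cv2.imwrite("pics/topcrop.png",cv2.resize(c[140:300,140:400],None,fx=3,fy=3,interpolation=cv2.INTER_CUBIC)[:600,:780])
E
```

```text
(no output)
```

View pics/scene0.png

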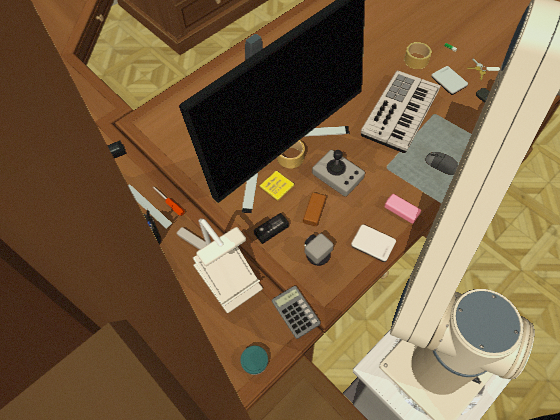

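View pics/topcrop.png

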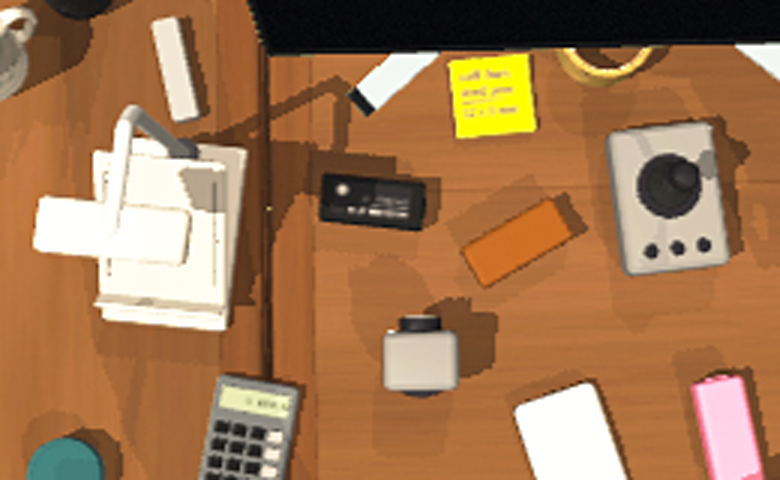

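The candidates in the top picture are a black block at (264,207), a brown one at (311,220) and a pink one at (381,282). The black one lies between the stand and the remote, just beyond the camera, so it's the right one. Next I'll measure its exact pose and the stand's yaw.

```bash
python3 - <<'E'
from h import *
from scipy.optimize import minimize
ps={n:vision.snapshot(n) for n in("top","scene")}
def sil(p,pts):
    m=np.zeros((420*4,560*4),np.uint8); u=np.array([proj(p,x) for x in pts])
    h=cv2.convexHull(((u+.5)*4).astype(np.float32)); cv2.fillConvexPoly(m,h.astype(np.int32),255)
    return cv2.resize(m,(560,420),interpolation=cv2.INTER_AREA)/255.
def pick(p,q,xy):
    L=spotter.cut_out(p,q); 
    return min(L,key=lambda r:np.hypot(*(np.argwhere(r["region"]).mean(0)[::-1]-proj(p,xy))))["region"]
masks={n:pick(ps[n],"power_brick",[590,33,15]) for n in ps}
for n in ps: print(n,np.argwhere(masks[n]).mean(0)[::-1],masks[n].sum())
def box(x,y,a,l=102,wd=46,h=29):
    c,s=np.cos(a),np.sin(a); return [[x+c*u-s*v,y+s*u+c*v,z] for u in(-wd/2,wd/2) for v in(-l/2,l/2) for z in(0,h)]
def cost(v,ns):
    return sum(np.abs(sil(ps[n],box(*v))-masks[n]).sum() for n in ns)
for ns in(["top"],["scene"],["top","scene"]):
  best=None
  for a in np.radians([-20,-10,0,10]):
    r=minimize(cost,[590,33,a],args=(ns,),method="Nelder-Mead",options=dict(initial_simplex=[[590,33,a],[600,33,a],[590,43,a],[590,33,a+.1]]))
    if best is None or r.fun<best.fun: best=r
  print(ns,best.x[:2],np.degrees(best.x[2]),best.fun)
v=best.x
for n in ps:
    p=ps[n]; c=np.array(p["color"])[:,:,::-1].copy(); c=cv2.resize(c,None,fx=4,fy=4,interpolation=cv2.INTER_CUBIC)
    for x in box(*v): cv2.circle(c,tuple(int(t) for t in (proj(p,x)+.5)*4),3,(0,0,255),-1)
    # stand hypothesis
    X0,Y0,a=570,229,np.radians(0)
    np.save("m_%s.npy"%n,masks[n])
    u=proj(p,[570,150,30])*4; x0,y0=int(u[0]-400),int(u[1]-280)
    cv2.imwrite(f"pics/b_{n}.png",c[y0:y0+600,x0:x0+800]); print(n,x0,y0)
E
```

```text
top [262.67065868 207.05389222] 501
scene [270.85690516 227.94009983] 601
['top'] [591.94655742  36.93917968] -8.808250845564359 102.89803921568627
['scene'] [591.81166091  35.14432595] -7.8583889182987114 46.29019607843138
['top', 'scene'] [592.06097856  35.68248381] -7.064446301096167 153.87450980392157
top 494 581
scene 586 739
```

View pics/b_top.png

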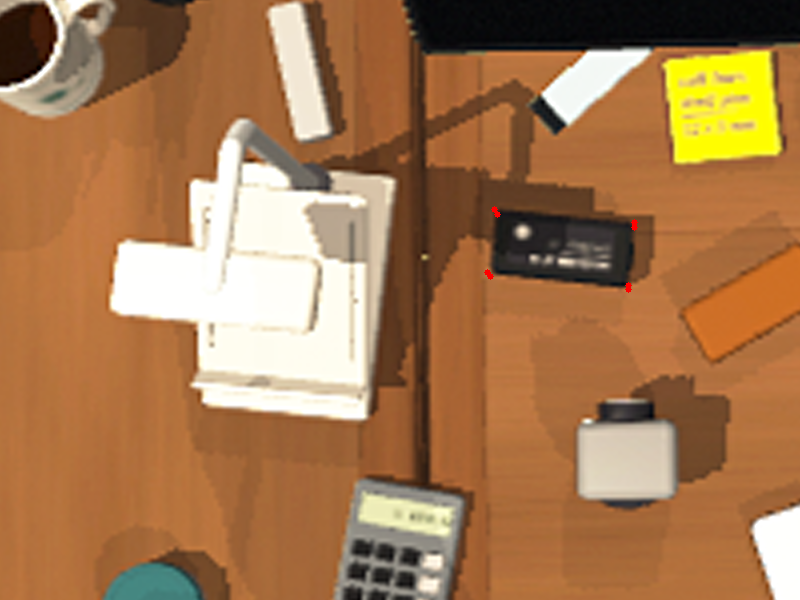

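View pics/b_scene.png

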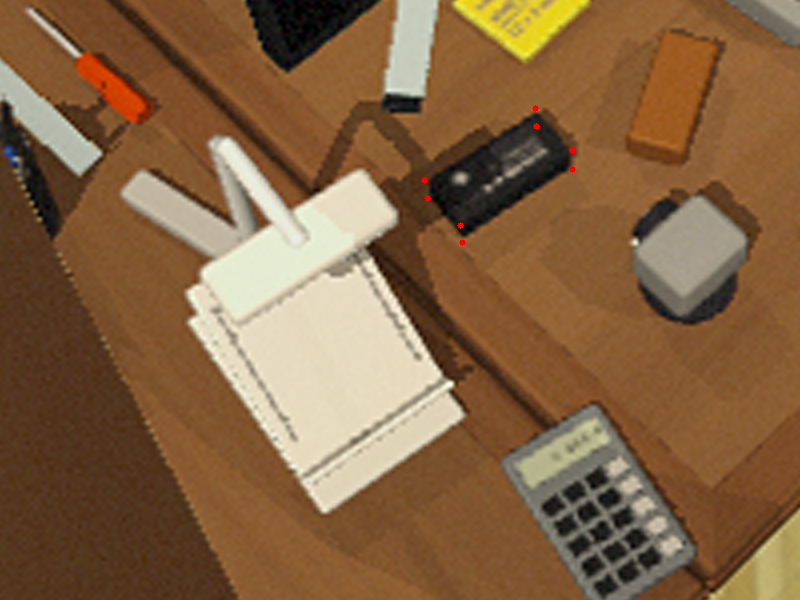

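```bash
python3 - <<'E'
from h import *
p=vision.snapshot("top"); s=vision.snapshot("scene")
def T(u,v,z): return ray(p,((u+494)/4-.5,(v+581)/4-.5),z)
def S(u,v,z): return ray(s,((u+586)/4-.5,(v+739)/4-.5),z)
def ang(a,b): d=b-a; return np.round(np.degrees(np.arctan2(d[1],d[0])),1)
print("brick top corners T",[T(*c,29)[:2].round() for c in((497,210),(634,221),(630,286),(493,273))])
print("brick S",[S(*c,29)[:2].round() for c in((428,181),(537,114),(574,152),(464,222))])
print("yaw(-90)",ang(T(634,221,29),T(497,210,29)),ang(T(630,286,29),T(493,273,29)),ang(S(537,114,29),S(428,181,29)))
print("stand foot front T",[T(*c,12)[:2].round() for c in((203,407),(366,418))],ang(T(366,418,12),T(203,407,12)))
print("right edge",[T(*c,12)[:2].round() for c in((370,418),(395,177))],ang(T(370,418,12),T(395,177,12)))
print("lip T",ang(T(368,390,45),T(193,378,45)),"lip S",ang(S(452,383,45),S(303,477,45)),"lip S pts",S(452,383,45),S(303,477,45), T(368,390,45),T(193,378,45))
print("foot S",ang(S(465,417,12),S(325,513,12)),S(465,417,12),S(325,513,12))
print("bar S", ang(S(397,213,250),S(237,322,250)),S(397,213,250),S(237,322,250))
print("bar T", ang(T(310,331,250),T(112,310,250)))
q=[]
for i in range(3):
  for P in (vision.snapshot("top"),vision.snapshot("scene")):
    row=[]
    for n in("shelf","seat","stand","light_bar","remote_box","stick_knob"):
        L=spotter.mark_of(P,n); row.append(w(P,L[0]["position"]) if L else [np.nan]*3)
    q.append(row)
print(np.nanmean(q,0).round(1)); print(np.nanstd(q,0).round(1))
E
```

```text
brick top corners T [array([621.,  81.]), array([610., -17.]), array([563., -13.]), array([575.,  85.])]
brick S [array([619.,  82.]), array([604., -15.]), array([562., -12.]), array([576.,  86.])]
yaw(-90) 83.8 82.9 81.3
stand foot front T [array([485., 298.]), array([474., 180.])] 84.5
right edge [array([474., 177.]), array([650., 157.])] -6.6
lip T 84.5 lip S 80.4 lip S pts [483.64965972 179.85682056  45.        ] [503.43101196 296.9781807   45.        ] [492.98792765 173.2644673   45.        ] [504.87551128 296.08971545  45.        ]
foot S 82.4 [469.79756532 182.77186986  12.        ] [485.15818705 298.08031062  12.        ]
bar S 84.1 [518.29314478 177.22660501 250.        ] [530.09971665 292.26708618 250.        ]
bar T 82.3
[[ 503.3  233.9   31.1]
 [ 545.7  230.9   57.3]
 [ 570.7  227.6   -0.8]
 [ 545.6  230.5  235.5]
 [ 586.6 -249.3   -1.2]
 [ 595.5 -248.2  108.1]]
[[1.3 1.6 1.5]
 [1.7 1.8 0.6]
 [1.2 1.1 0.9]
 [2.2 1.3 1.2]
 [1.2 2.4 2.1]
 [1.3 2.9 2.3]]
```

```bash
python3 - <<'E'
from h import *
p=vision.snapshot("top"); s=vision.snapshot("scene")
def d(P,uv):
    M,t=RT(P); k=M@np.linalg.inv(np.array(P["intrinsics"]))@np.array([*uv,1.]); return t,k/np.linalg.norm(k)
(t1,a),(t2,b)=d(p,(229,157)),d(s,(217,195))
k=np.linalg.lstsq(np.c_[a,-b],t2-t1,rcond=None)[0]; print(t1+a*k[0],t2+b*k[1])
E
python3 -m inch '1 24.5 43.5 0 0 0 4.2;1 24.5 43.5 0 0 0 4.2;1 24.5 43.5 0 0 0 4.2;1 24.5 43.5 0 0 0 4.2;1 24.5 43.5 0 0 0 4.2;1 24.5 43.5 0 0 0 4.2;1 24.5 43.5 0 0 0 4.2;1 24.5 43.5 0 0 0 4.2;1 24.5 43.5 0 0 0 4.2;1 24.5 43.5 0 0 0 4.2;1 24.5 43.5 0 0 0 4.2;1 24.5 43.5 0 0 0 4.2'
```

```text
[708.6015046  116.99441153 155.05790442] [712.68393839 120.03182024 156.45889262]
time_s: 4.85
tool_pos: [542.7, -49.7, 231.6]
tcp_rot: [0.99, -0.14, 0.0, 0.0]
ft_force: [-0.4, -0.2, 0.3]
gripper_width: 85.2
```

```bash
python3 -m inch '1 24 42.5 0 0 0 4.5;1 24 42.5 -10 0 0 4.2;1 0 0 -45 0 0 0;1 0 0 -45 0 0 0;1 0 0 -40 0 0 0;1 0 0 0 0 0 0;1 0 0 0 0 0 0'; python3 - <<'E'
from h import *
s=monitor.get_state(); print(s["tool_pos"],R.from_quat(s["tcp_rot"]).as_matrix().round(3),s["joint_positions"].round(2))
p=vision.snapshot("scene"); save(p,"pre.png")
E
```

```text
time_s: 5.55
tool_pos: [589.9, 33.3, 91.5]
tcp_rot: [0.998, -0.066, -0.001, 0.0]
ft_force: [1.0, 0.5, -0.0]
gripper_width: 85.1
[589.88367058  33.25815773  91.48687591] [[ 0.991 -0.131 -0.001]
 [-0.131 -0.991 -0.   ]
 [-0.001  0.    -1.   ]] [ 0.04  0.56  1.79 -0.    0.79  0.17]
```

View pics/pre.png

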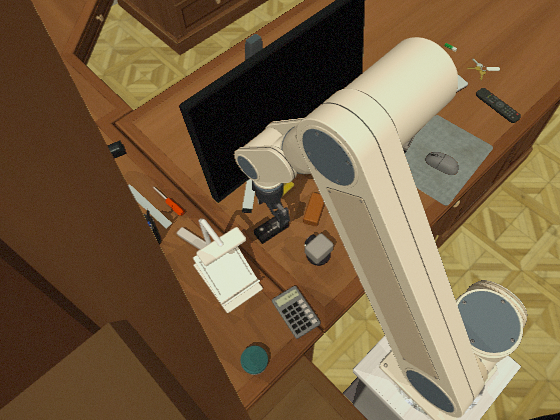

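The gripper is over the black brick at about (270,222), with its jaws across the width. I'll go down and grip.

```bash
python3 -m inch '1 1 2 -30 0 0 0;1 0 0 -30 0 0 0;1 0 0 -17 0 0 0;1 0 0 -9 0 0 0;0 0 0 0 0 0 0;0 0 0 0 0 0 0;0 0 0 0 0 0 0;0 0 0 0 0 0 0;0 0 0 0 0 0 0;0 0 0 0 0 0 0' 50; python3 -m inch '0 0 0 20 0 0 0;0 0 0 40 0 0 0;0 0 0 40 0 0 0;0 0 0 40 0 0 0;0 0 0 0 0 0 0;0 0 0 0 0 0 0'
```

```text
time_s: 6.6
tool_pos: [592.1, 35.3, 6.9]
tcp_rot: [0.998, -0.066, 0.001, -0.0]
ft_force: [0.6, 0.6, 6.1]
gripper_width: 45.2
time_s: 7.2
tool_pos: [591.3, 35.3, 146.6]
tcp_rot: [0.998, -0.066, 0.001, -0.0]
ft_force: [0.2, 0.4, -3.0]
gripper_width: 44.8
```

```bash
python3 - <<'E'
from h import *
for n in("scene","top"):
    p=vision.snapshot(n); c=np.array(p["color"])[:,:,::-1]; u=proj(p,[591,60,150]).astype(int)
    cv2.imwrite(f"pics/held_{n}.png",cv2.resize(c[u[1]-60:u[1]+60,u[0]-80:u[0]+80],None,fx=5,fy=5,interpolation=cv2.INTER_CUBIC)); print(u)
s=monitor.get_state(); print(s["tool_pos"],R.from_quat(s["tcp_rot"]).as_matrix().round(3),s["wrist_torque"])
E
```

```text
[262 210]
[252 201]
[589.74907106  35.23249773 144.23819324] [[ 0.991 -0.131 -0.002]
 [-0.131 -0.991 -0.   ]
 [-0.002  0.    -1.   ]] [-0.02829482  0.00407021 -0.01258214]
```

View pics/held_scene.png

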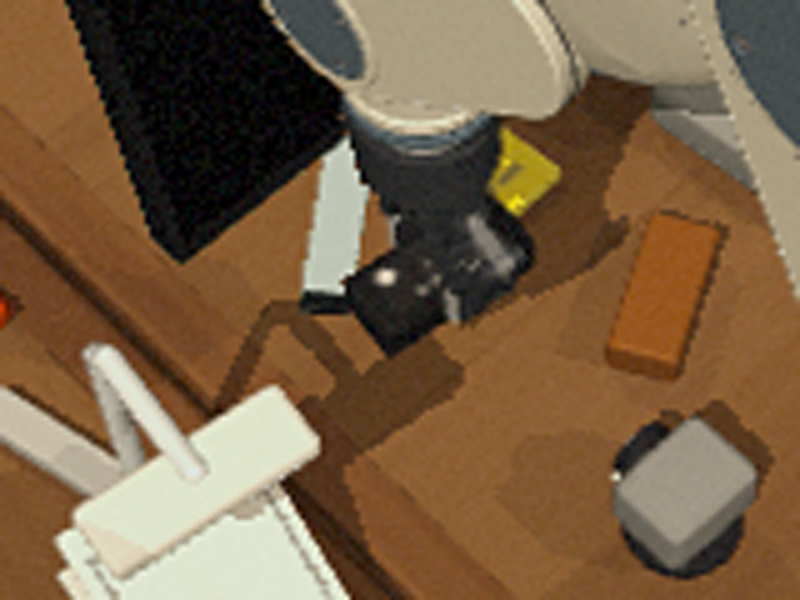

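View pics/held_top.png

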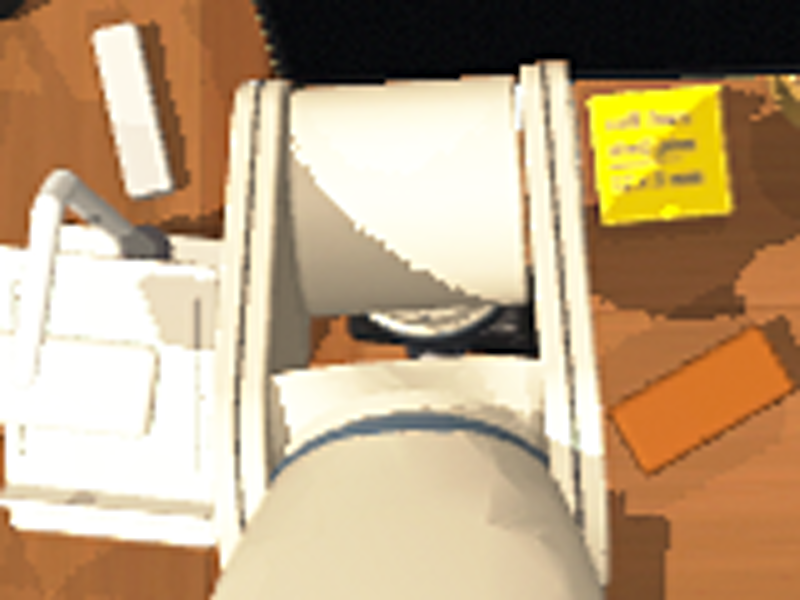

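```bash
python3 -m inch '0 -11 5.5 1.5 0 0 7.6;0 -11 5.5 1.5 0 0 7.6;0 -11 5.5 1.5 0 0 7.6;0 -11 5.5 1.5 0 0 7.6;0 -11 5.5 1.5 0 0 7.6;0 -11 5.5 1.5 0 0 7.6;0 -11 5.5 1.5 0 0 7.6;0 -11 5.5 1.5 0 0 7.6;0 -11 5.5 1.5 0 0 7.6;0 -11 5.5 1.5 0 0 7.6;0 -11 5.5 1.5 0 0 7.6;0 -11 5.5 1.5 0 0 7.4'
python3 -m inch '0 0 6 0 -0.66 -5.8 0;0 0 6 0 -0.66 -5.8 0;0 0 6 0 -0.66 -5.8 0;0 0 6 0 -0.66 -5.8 0;0 0 6 0 -0.66 -5.8 0;0 0 6 0 -0.66 -5.8 0;0 0 0 0 0 0 0;0 0 0 0 0 0 0'
python3 - <<'E'
from h import *
s=monitor.get_state(); print(s["tool_pos"],R.from_quat(s["tcp_rot"]).as_matrix().round(3),s["joint_positions"].round(2))
p=vision.snapshot("scene"); save(p,"tilt.png")
E
```

```text
time_s: 8.5
tool_pos: [457.2, 101.2, 161.7]
tcp_rot: [0.744, 0.668, -0.002, -0.001]
ft_force: [0.3, 0.4, -2.0]
gripper_width: 45.2
time_s: 9.3
tool_pos: [459.4, 123.1, 161.7]
tcp_rot: [0.727, 0.643, 0.152, 0.188]
ft_force: [0.2, 0.3, -1.0]
gripper_width: 45.1
[459.36714379 123.09650178 161.67632897] [[ 0.127  0.877  0.463]
 [ 0.992 -0.102 -0.078]
 [-0.021  0.469 -0.883]] [ 0.4   0.22  2.28 -0.87  0.33 -0.27]
```

View pics/tilt.png

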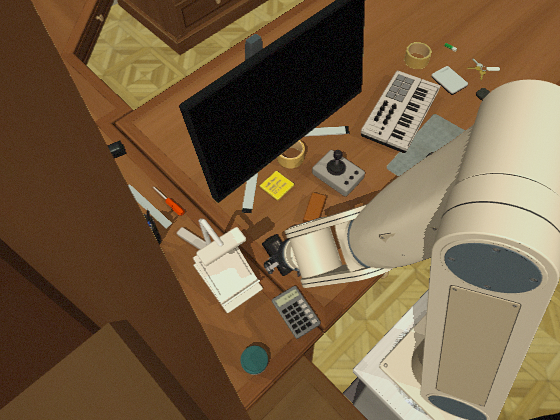

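```bash
cat > kin.py <<'E'
from h import *
from scipy.optimize import least_squares
# states: q, pos
D=[([-1.18196966,.423101036,1.62989295,0,1.08861301,-.0189916],[247.899,-573.717,231.321])]
def fk(q,P):
    d1,a1,a2,a3,d4,d6,ly=P
    Rz=lambda a:R.from_euler('z',a); Ry=lambda a:R.from_euler('y',a)
    T=Rz(q[0]); p=np.array([0,0,d1])+T.apply([a1,ly,0])
    T=T*Ry(q[1]); p=p+T.apply([0,0,a2]); T=T*Ry(q[2]); p=p+T.apply([-a3,0,d4])
    T=T*Rz(q[3])*Ry(q[4]); p=p+T.apply([0,0,d6]); T=T*Rz(q[5])
    return p,T
E
python3 - <<'E'
from kin import *
s=monitor.get_state(); q=s["joint_positions"]; 
p,T=fk(q,[0]*7); print(T.as_matrix().round(3)); print(R.from_quat(s["tcp_rot"]).as_matrix().round(3)); print(q)
E
```

```text
[[-0.127 -0.877  0.464]
 [-0.992  0.103 -0.078]
 [ 0.021 -0.47  -0.883]]
[[ 0.127  0.877  0.464]
 [ 0.992 -0.103 -0.078]
 [-0.021  0.47  -0.883]]
[ 0.39535294  0.2197379   2.27728989 -0.86824609  0.33455495 -0.26759795]
```

```bash
cat > log.py <<'E'
from h import *
import json
s=monitor.get_state(); open("log.txt","a").write(json.dumps([list(s["joint_positions"]),list(s["tool_pos"])])+"\n")
M=R.from_quat(s["tcp_rot"]).as_matrix(); print(s["joint_positions"].round(3),s["tool_pos"].round(1),"zt",M[:,2].round(3),"xt",M[:,0].round(3))
E
python3 log.py
python3 -m inch '0 10 20 0 0 0 0;0 10 20 0 0 0 0;0 0 0 0 0 0 0;0 0 0 0 0 0 0' && python3 log.py
python3 -m inch '0 0 20 20 0 0 0;0 -10 20 20 0 0 0;0 0 0 0 0 0 0;0 0 0 0 0 0 0' && python3 log.py
python3 - <<'E'
from kin import *
import json
D+=[json.loads(l) for l in open("log.txt")]
f=lambda P:np.concatenate([fk(q,P)[0]-x for q,x in D])
r=least_squares(f,[300,0,450,0,450,250,12],x_scale=100); print(r.x.round(1),f(r.x).round(1),np.linalg.svd(r.jac)[1].round(2)); np.save("P.npy",r.x)
E
```

```text
[ 0.395  0.22   2.277 -0.868  0.335 -0.268] [460.  123.1 162.1] zt [ 0.464 -0.078 -0.883] xt [ 0.127  0.992 -0.021]
time_s: 9.75
tool_pos: [480.4, 163.1, 162.6]
tcp_rot: [0.727, 0.642, 0.153, 0.189]
ft_force: [-0.8, 0.0, -1.8]
gripper_width: 44.9
[ 0.471  0.264  2.206 -0.84   0.386 -0.234] [480.4 163.1 162.6] zt [ 0.465 -0.078 -0.882] xt [ 0.128  0.992 -0.02 ]
time_s: 10.15
tool_pos: [469.8, 202.6, 202.8]
tcp_rot: [0.727, 0.642, 0.153, 0.189]
ft_force: [-0.3, -0.6, -1.3]
gripper_width: 45.0
[ 0.571  0.196  2.156 -0.696  0.518 -0.31 ] [469.8 202.6 202.8] zt [ 0.466 -0.078 -0.882] xt [ 0.128  0.992 -0.02 ]
[312.4   0.  563.1 -77.5 484.9 301.   11.9] [ 0.  0.  0.  0. -0.  0. -0. -0.  0. -0.  0. -0.] [3.87 2.92 2.03 0.52 0.3  0.13 0.05]
```

```bash
cat >> kin.py <<'E'
def ik(x,Rm,q0):
    P=np.load("P.npy"); lo=np.array([-3,-.9,.09,-1.31,.11,-2.54]); hi=np.array([3,2.11,2.58,4.45,2.69,2.54])
    def f(q):
        p,T=fk(q,P); T=T*R.from_euler('z',np.pi)
        return np.r_[(p-x)/100,(R.from_matrix(Rm).inv()*T).as_rotvec()*2]
    r=least_squares(f,np.clip(q0,lo+1e-3,hi-1e-3),bounds=(lo,hi)); return r.x,np.abs(r.fun).max()
psi=np.radians(-6.5); c,s_=np.cos(np.radians(35)),np.sin(np.radians(35))
yv=np.array([-np.sin(psi),np.cos(psi),0]); xv=np.array([np.cos(psi),np.sin(psi),0])
u=c*xv+np.array([0,0,s_]); n=-s_*xv+np.array([0,0,c])
seat=np.array([545.5,230.3,59.3])
def Rg(tilt):
    t=np.radians(tilt); z=np.sin(t)*xv-np.cos(t)*np.array([0,0,1]); return np.c_[yv,np.cross(z,yv),z]
E
python3 - <<'E'
from kin import *
q0=monitor.get_state()["joint_positions"]
for tl in(35,32,30):
  for h in(150,120,90,60,30,6):
    x=seat+5*u+h*n; q,e=ik(x,Rg(tl),q0); print(tl,h,x.round(),q.round(2),round(e,4))
E
```

```text
35 150 [464. 240. 185.] [ 0.69  0.26  2.2  -1.1   0.48  0.19] 0.0
35 120 [481. 238. 160.] [ 0.66  0.33  2.19 -1.22  0.44  0.29] 0.0
35 90 [498. 236. 136.] [ 0.63  0.39  2.17 -1.31  0.41  0.37] 0.014
35 60 [515. 234. 111.] [ 0.6   0.45  2.13 -1.31  0.39  0.35] 0.0644
35 30 [532. 232.  87.] [ 0.58  0.51  2.09 -1.31  0.38  0.34] 0.1101
35 6 [546. 230.  67.] [ 0.56  0.56  2.06 -1.31  0.36  0.33] 0.1431
32 150 [464. 240. 185.] [ 0.67  0.25  2.18 -0.94  0.48  0.02] 0.0
32 120 [481. 238. 160.] [ 0.64  0.32  2.17 -1.04  0.43  0.1 ] 0.0
32 90 [498. 236. 136.] [ 0.61  0.39  2.15 -1.15  0.4   0.2 ] 0.0
32 60 [515. 234. 111.] [ 0.59  0.45  2.13 -1.27  0.37  0.3 ] 0.0
32 30 [532. 232.  87.] [ 0.56  0.51  2.1  -1.31  0.35  0.33] 0.0307
32 6 [546. 230.  67.] [ 0.54  0.56  2.07 -1.31  0.33  0.31] 0.0632
30 150 [464. 240. 185.] [ 0.65  0.25  2.16 -0.84  0.49 -0.1 ] 0.0
30 120 [481. 238. 160.] [ 0.63  0.32  2.15 -0.92  0.44 -0.03] 0.0
30 90 [498. 236. 136.] [ 0.6   0.38  2.14 -1.02  0.39  0.06] 0.0
30 60 [515. 234. 111.] [ 0.57  0.45  2.12 -1.13  0.36  0.15] 0.0
30 30 [532. 232.  87.] [ 0.55  0.51  2.09 -1.24  0.33  0.25] 0.0
30 6 [546. 230.  67.] [ 0.53  0.56  2.07 -1.31  0.32  0.31] 0.0091
```

```bash
python3 - <<'E'
from kin import *
s=monitor.get_state(); q0=s["joint_positions"]; C=R.from_quat(s["tcp_rot"])
for tl in(29,30):
  for h in(100,60,30,12,6):
    x=seat+6*u+h*n; q,e=ik(x,Rg(tl),q0); print(tl,h,x.round(1),q.round(2),round(e,4))
  print("rotvec",(R.from_matrix(Rg(tl))*C.inv()).as_rotvec(degrees=True).round(2))
print("delta",(seat+6*u+100*n-s["tool_pos"]).round(1), "n",n.round(3),"u",u.round(3))
E
```

```text
29 100 [493.4 236.2 144.7] [ 0.6   0.36  2.13 -0.92  0.41 -0.04] 0.0
29 60 [516.2 233.6 111.9] [ 0.57  0.44  2.11 -1.05  0.36  0.07] 0.0
29 30 [533.3 231.7  87.3] [ 0.54  0.51  2.08 -1.16  0.33  0.16] 0.0
29 12 [543.5 230.5  72.6] [ 0.53  0.54  2.07 -1.23  0.31  0.22] 0.0
29 6 [547.  230.1  67.7] [ 0.53  0.56  2.06 -1.25  0.31  0.24] 0.0
rotvec [ 1.05 -0.98  0.84]
30 100 [493.4 236.2 144.7] [ 0.61  0.36  2.14 -0.98  0.41  0.02] 0.0
30 60 [516.2 233.6 111.9] [ 0.57  0.45  2.12 -1.12  0.36  0.14] 0.0
30 30 [533.3 231.7  87.3] [ 0.55  0.51  2.09 -1.24  0.33  0.24] 0.0
30 12 [543.5 230.5  72.6] [ 0.54  0.55  2.08 -1.31  0.32  0.31] 0.0
30 6 [547.  230.1  67.7] [ 0.53  0.56  2.07 -1.31  0.32  0.3 ] 0.0072
rotvec [ 0.93 -1.97  0.85]
delta [ 23.6  33.7 -58.1] n [-0.57   0.065  0.819] u [ 0.814 -0.093  0.574]
```

```bash
python3 -m inch '0 6 8.5 -14 0.5 -0.5 0.4;0 6 8.5 -14 0.5 -0.5 0.4;0 6 8.5 -15 0 0 0;0 5.5 8 -15 0 0 0;0 0 0 0 0 0 0;0 0 0 0 0 0 0' && python3 log.py; python3 - <<'E'
from h import *
p=vision.snapshot("scene"); save(p,"prepl.png");p=vision.snapshot("top"); save(p,"prepl_t.png")
E
```

```text
time_s: 10.75
tool_pos: [493.0, 235.2, 143.8]
tcp_rot: [0.723, 0.644, 0.165, 0.187]
ft_force: [-0.3, -0.3, -3.2]
gripper_width: 45.1
[ 0.6    0.359  2.131 -0.921  0.412 -0.044] [493.  235.2 143.8] zt [ 0.48  -0.058 -0.875] xt [ 0.115  0.993 -0.003]
```

View pics/prepl.png

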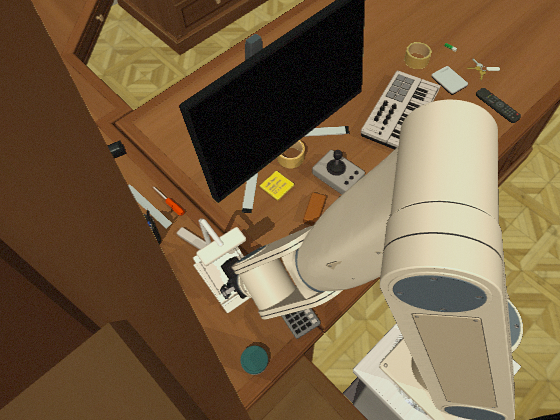

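View pics/prepl_t.png

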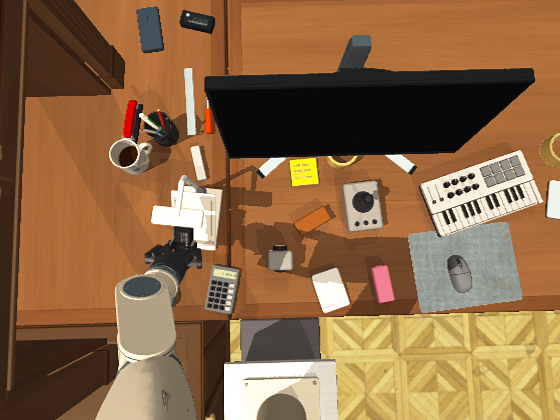

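```bash
python3 -m inch '0 8.6 -0.8 -12.3 0 0 0;0 8.6 -0.8 -12.3 0 0 0;0 8.6 -0.8 -12.3 0 0 0;0 8.6 -0.8 -12.3 0 0 0;0 5.7 -0.6 -8.2 0 0 0;0 0 0 0 0 0 0;0 0 0 0 0 0 0' 30 && python3 log.py; python3 - <<'E'
from kin import *
x=monitor.get_state()["tool_pos"]-seat; print("u,y,n",x@u,x@yv,x@n)
for nm in("scene","top"):
    p=vision.snapshot(nm); c=np.array(p["color"])[:,:,::-1]; k=proj(p,[530,230,130]).astype(int)
    cv2.imwrite(f"pics/low_{nm}.png",cv2.resize(c[k[1]-60:k[1]+60,k[0]-80:k[0]+80],None,fx=5,fy=5,interpolation=cv2.INTER_CUBIC))
E
```

```text
time_s: 11.55
tool_pos: [533.8, 232.5, 88.0]
tcp_rot: [0.723, 0.644, 0.167, 0.187]
ft_force: [-0.3, 0.5, -1.8]
gripper_width: 45.0
[ 0.545  0.507  2.083 -1.155  0.332  0.159] [533.8 232.5  88. ] zt [ 0.483 -0.056 -0.874] xt [ 0.115  0.993 -0.001]
u,y,n 6.702657062762027 0.8654832464313976 30.33562567277296
```

View pics/low_scene.png

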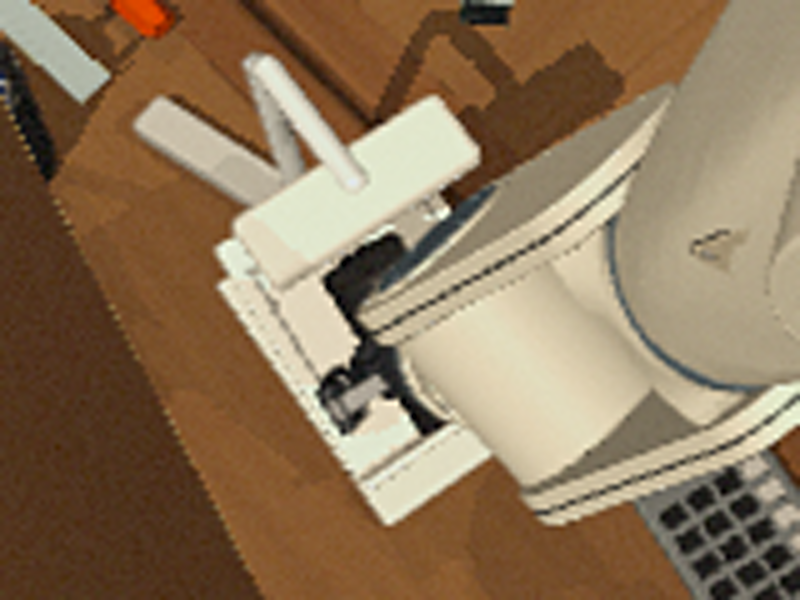

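View pics/low_top.png

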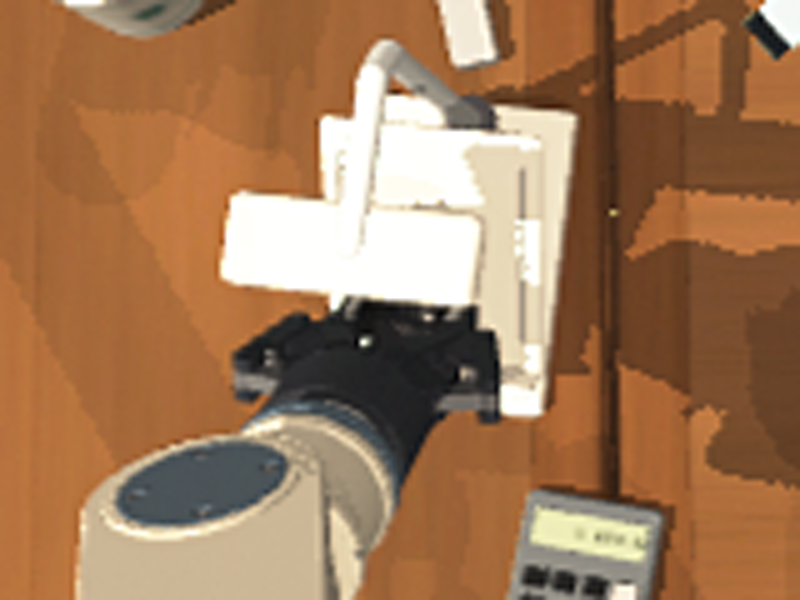

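```bash
python3 -m inch '0 5.1 -1.0 -7.4 0 0 0;0 2.9 -0.7 -4.1 0 0 0;0 2.3 -0.3 -3.3 0 0 0;0 0 0 0 0 0 0;0 0 0 0 0 0 0' 20; cat > rel.py <<'E'
from kin import *
s=monitor.get_state(); x=s["tool_pos"]-seat; f=s["ft_force"]; print("u,y,n",(x@u).round(1),(x@yv).round(1),(x@n).round(1),"F",(f@u).round(1),(f@yv).round(1),(f@n).round(1),"q4",s["joint_positions"][3].round(3))
E
python3 rel.py;python3 -m inch '0 1.1 0 -1.6 0 0 0;0 0 0 0 0 0 0';python3 rel.py;python3 -m inch '0 1.1 0 -1.6 0 0 0;0 0 0 0 0 0 0';python3 rel.py
```

```text
time_s: 12.15
tool_pos: [544.1, 230.9, 72.9]
tcp_rot: [0.722, 0.644, 0.167, 0.187]
ft_force: [-1.1, 0.6, -0.1]
gripper_width: 44.6
u,y,n 6.6 0.5 12.0 F -1.0 0.5 0.6 q4 -1.225
time_s: 12.35
tool_pos: [544.4, 230.9, 71.1]
tcp_rot: [0.722, 0.645, 0.167, 0.187]
ft_force: [-8.0, 1.7, 5.6]
gripper_width: 44.8
u,y,n 5.8 0.5 10.3 F -3.5 0.8 9.2 q4 -1.232
time_s: 12.55
tool_pos: [544.7, 230.8, 69.2]
tcp_rot: [0.722, 0.645, 0.166, 0.187]
ft_force: [-11.7, 1.3, 7.0]
gripper_width: 44.9
u,y,n 5.0 0.4 8.6 F -5.6 -0.0 12.4 q4 -1.238
```

```bash
python3 -m inch '0 1.1 0 -1.6 0 0 0;0 0 0 0 0 0 0';python3 rel.py; python3 -m inch '0 0.6 0 -0.8 0 0 0;0 0 0 0 0 0 0';python3 rel.py
python3 - <<'E'
from kin import *
for nm in("scene","top"):
    p=vision.snapshot(nm); c=np.array(p["color"])[:,:,::-1]; k=proj(p,[530,230,80]).astype(int)
    cv2.imwrite(f"pics/press_{nm}.png",cv2.resize(c[k[1]-40:k[1]+40,k[0]-50:k[0]+50],None,fx=7,fy=7,interpolation=cv2.INTER_CUBIC))
E
```

```text
time_s: 12.75
tool_pos: [545.2, 230.8, 67.3]
tcp_rot: [0.722, 0.645, 0.166, 0.187]
ft_force: [-12.9, 2.4, 5.7]
gripper_width: 44.8
u,y,n 4.3 0.5 6.7 F -7.4 1.0 12.2 q4 -1.245
time_s: 12.95
tool_pos: [545.3, 230.8, 67.1]
tcp_rot: [0.722, 0.645, 0.166, 0.187]
ft_force: [-22.2, 3.4, 17.7]
gripper_width: 44.8
u,y,n 4.3 0.5 6.6 F -8.2 0.8 27.4 q4 -1.248
```

View pics/press_scene.png

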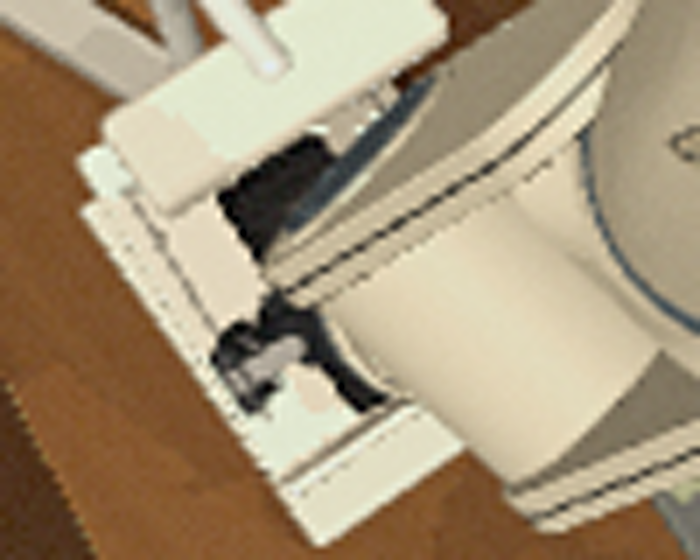

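```bash
python3 -m inch '0 -0.9 0 0.6 0 0 0;0 -1.2 0.1 -0.8 0 0 0;0 -1.2 0.1 -0.8 0 0 0;0 0 0 0 0 0 0';python3 rel.py; python3 -m inch '0 -1.2 0.1 -0.8 0 0 0;0 -1.2 0.1 -0.8 0 0 0;0 0 0 0 0 0 0';python3 rel.py;  python3 -m inch '0 -0.8 0.1 -0.6 0 0 0;0 -0.8 0 -0.6 0 0 0;0 0 0 0 0 0 0';python3 rel.py
```

```text
time_s: 13.45
tool_pos: [545.3, 230.9, 67.2]
tcp_rot: [0.722, 0.644, 0.167, 0.188]
ft_force: [-5.2, -2.9, 9.5]
gripper_width: 45.0
u,y,n 4.3 0.5 6.6 F 1.4 -3.5 10.6 q4 -1.266
time_s: 13.75
tool_pos: [543.8, 231.5, 66.1]
tcp_rot: [0.722, 0.644, 0.168, 0.189]
ft_force: [-2.2, -0.8, 11.2]
gripper_width: 45.4
u,y,n 2.4 1.0 6.6 F 4.7 -1.1 10.4 q4 -1.283
time_s: 14.05
tool_pos: [542.6, 231.9, 65.3]
tcp_rot: [0.722, 0.644, 0.168, 0.189]
ft_force: [-1.5, -0.8, 12.5]
gripper_width: 44.7
u,y,n 0.9 1.2 6.6 F 6.1 -1.0 11.0 q4 -1.295
```

```bash
python3 -m inch '0 -0.8 0.0 -0.6 0 0.4 0;0 -0.8 0 -0.6 0 0.4 0;0 0 0 0 0 0 0';python3 rel.py; python3 -m inch '0 -0.8 0 -0.6 0 0 0;0 -0.8 0 -0.6 0 0 0;0 0 0 0 0 0 0';python3 rel.py;
```

```text
time_s: 14.35
tool_pos: [541.2, 232.1, 64.3]
tcp_rot: [0.723, 0.645, 0.163, 0.184]
ft_force: [-1.1, -1.0, 13.2]
gripper_width: 44.8
u,y,n -0.8 1.3 6.6 F 6.8 -1.1 11.4 q4 -1.238
time_s: 14.65
tool_pos: [539.9, 232.3, 63.3]
tcp_rot: [0.723, 0.645, 0.164, 0.184]
ft_force: [-1.9, -0.1, 14.7]
gripper_width: 44.9
u,y,n -2.5 1.3 6.6 F 6.9 -0.3 13.1 q4 -1.252
```

```bash
python3 -m inch '0 -0.9 0 -0.5 0 0 0;0 -0.9 -0.2 -0.5 0 0 0;0 0 0 0 0 0 0';python3 rel.py; python3 -m inch '0 -0.9 -0.1 -0.5 0 0 0;0 -0.9 -0.1 -0.5 0 0 0;0 0 0 0 0 0 0';python3 rel.py;python3 - <<'E'
from kin import *
for nm in("scene","top"):
    p=vision.snapshot(nm); c=np.array(p["color"])[:,:,::-1]; k=proj(p,[530,230,80]).astype(int)
    cv2.imwrite(f"pics/slide_{nm}.png",cv2.resize(c[k[1]-40:k[1]+40,k[0]-50:k[0]+50],None,fx=7,fy=7,interpolation=cv2.INTER_CUBIC))
E
```

```text
time_s: 14.95
tool_pos: [538.8, 232.3, 62.6]
tcp_rot: [0.723, 0.645, 0.164, 0.184]
ft_force: [0.9, -0.8, 12.8]
gripper_width: 44.7
u,y,n -3.8 1.2 6.6 F 8.1 -0.7 9.9 q4 -1.264
time_s: 15.25
tool_pos: [538.7, 232.3, 62.6]
tcp_rot: [0.723, 0.645, 0.165, 0.185]
ft_force: [6.4, -1.7, 14.2]
gripper_width: 45.2
u,y,n -3.8 1.2 6.6 F 13.6 -0.9 7.9 q4 -1.278
```

View pics/slide_scene.png

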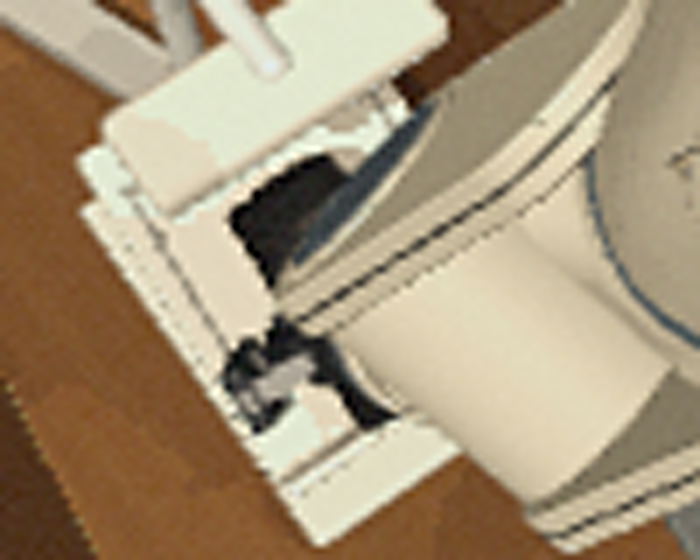

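```bash
python3 -m inch '0 0.9 -0.1 0.6 0 0 0;0 0 0 0 0 0 0';python3 rel.py; python3 -m inch '0.75 0 0 0 0 0 0;0.75 0 0 0 0 0 0;0.75 0 0 0 0 0 0;0.75 0 0 0 0 0 0;0.75 0 0 0 0 0 0';python3 rel.py
```

```text
time_s: 15.55
tool_pos: [538.7, 232.3, 62.6]
tcp_rot: [0.723, 0.645, 0.165, 0.184]
ft_force: [4.1, -0.5, 12.3]
gripper_width: 44.9
u,y,n -3.8 1.2 6.7 F 10.5 -0.0 7.7 q4 -1.271
time_s: 16.05
tool_pos: [534.6, 230.7, 59.1]
tcp_rot: [0.724, 0.646, 0.161, 0.183]
ft_force: [-0.6, -0.1, -0.3]
gripper_width: 64.3
u,y,n -9.1 -0.8 6.1 F -0.6 -0.2 0.1 q4 -1.269
```

```bash
python3 -m inch '0.75 -4 0.5 5.7 0 0 0;0.75 -8.6 1 12.3 0 0 0;0.75 -12 1 18 0 0 0;0.75 -17 0 25 0 0 0;0.75 -20 -5 25 0 0 0;0.75 -25 -15 20 0 0 0;0.75 -25 -30 20 0 0 0;0.75 0 -45 5 0 0 0;0.75 0 -45 5 0 0 0;0.75 0 -45 0 0 0 0;0.75 0 0 0 0 0 0';python3 log.py
python3 - <<'E'
from kin import *
for nm in("scene","top"):
    p=vision.snapshot(nm); c=np.array(p["color"])[:,:,::-1]; k=proj(p,[550,200,80]).astype(int)
    cv2.imwrite(f"pics/placed_{nm}.png",cv2.resize(c[k[1]-50:k[1]+50,k[0]-65:k[0]+65],None,fx=6,fy=6,interpolation=cv2.INTER_CUBIC))
    L=spotter.mark_of(p,"power_brick")
    for r in L: print(nm,w(p,r["position"]).round(),round(r["score"],2))
print(seat)
E
```

```text
time_s: 17.15
tool_pos: [422.2, 50.6, 195.5]
tcp_rot: [0.725, 0.644, 0.16, 0.183]
ft_force: [-0.1, -0.8, 0.0]
gripper_width: 64.0
[ 0.197  0.045  2.371 -0.539  0.296 -0.771] [422.2  50.6 195.5] zt [ 0.468 -0.059 -0.882] xt [ 0.119  0.993 -0.003]
scene [543. 231.  56.] 0.75
scene [ 551. -103.   -0.] 0.72
top [ 365. -299.   -3.] 0.92
top [ 552. -105.   -5.] 0.83
top [543. 234.  61.] 0.8
[545.5 230.3  59.3]
```

View pics/placed_scene.png

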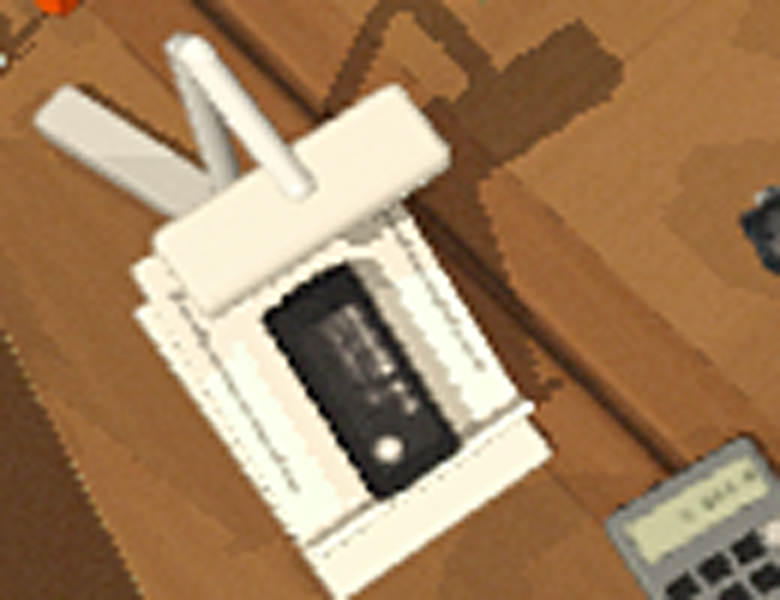

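View pics/placed_top.png

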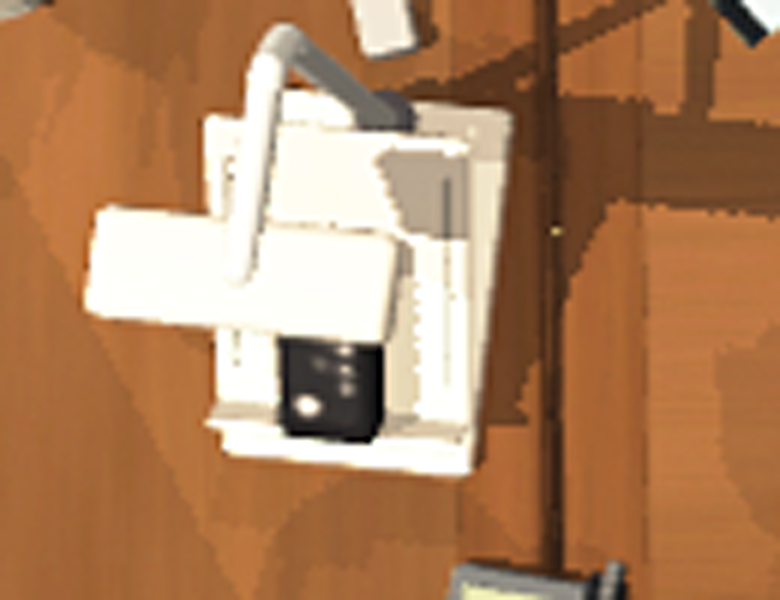

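The brick lies flat and centred, with its lower end at the lip. In the scene crop its lower end runs from (375,497) to (460,440), along the lip line. Next is the remote: I need its yaw and the stick position.

```bash
python3 - <<'E'
from kin import *
p=vision.snapshot("top"); sc=vision.snapshot("scene")
c=np.array(p["color"])[:,:,::-1]; k=(362,205)
cv2.imwrite("pics/rem.png",cv2.resize(c[165:245,312:412],None,fx=7,fy=7,interpolation=cv2.INTER_CUBIC))
for P in(p,sc):
    for q in("remote_box","stick_knob"):
        print(q,[(w(P,r["position"]).round(),round(r["score"],2)) for r in spotter.mark_of(P,q)[:2]])
    L=spotter.cut_out(P,"stick_knob"); 
    if L: print(L[0]["score"],np.argwhere(L[0]["region"]).mean(0)[::-1],L[0]["region"].sum())
T=lambda u,v,z=43: ray(p,(u/3+140-.3,v/3+140-.3),z)
C=[T(*x) for x in((608,138),(712,122),(728,265),(628,275))]
print(np.round(C)); a=lambda d:np.degrees(np.arctan2(d[1],d[0]))
print(a(C[0]-C[3]),a(C[1]-C[2]),a(C[0]-C[1])-90,a(C[3]-C[2])-90,np.mean(C,0))
E
```

```text
remote_box [(array([ 586., -248.,    1.]), 0.94)]
stick_knob []
0.61 [363.94907407 200.46759259] 216
remote_box [(array([ 589., -248.,    2.]), 0.73), (array([571., 227.,  -1.]), 0.45)]
stick_knob [(array([ 596., -252.,  110.]), 0.61)]
0.66 [336.40571429 161.96      ] 175
[[ 644. -192.   43.]
 [ 657. -292.   43.]
 [ 520. -300.   43.]
 [ 513. -205.   43.]]
5.680116142098514 3.2529832314488565 7.238095789839292 4.091290786187841 [ 583.53175363 -247.40074784   43.        ]
```

View pics/rem.png

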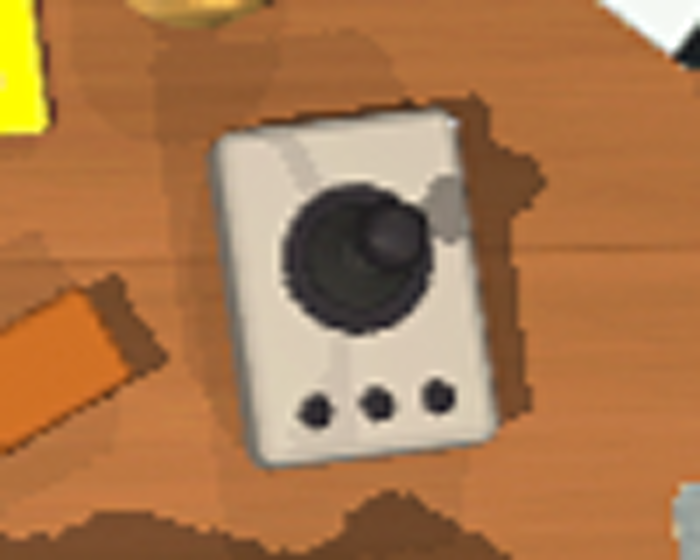

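```bash
python3 - <<'E'
from kin import *
p=vision.snapshot("top"); s=monitor.get_state()
T=lambda u,v,z=43: ray(p,(u/7+312-.43,v/7+165-.43),z)
a=lambda d:round(float(np.degrees(np.arctan2(d[1],d[0]))),1)
print("btn",a(T(317,411)-T(439,396))-90,"top",a(T(225,135)-T(455,112))-90,"bot",a(T(262,465)-T(490,435))-90,"L",a(T(218,145)-T(258,460)),"R",a(T(458,120)-T(492,430)))
print("knob top",T(395,236,121).round(1),"ring",T(357,258,45).round(1))
C=R.from_quat(s["tcp_rot"])
for yaw in(5.0,):
  y=np.radians(yaw); t=np.array([[ -np.sin(y),np.cos(y),0]]).T.ravel(); z=np.array([0,0,-1.]); Rm=np.c_[t,np.cross(z,t),z]
  print((R.from_matrix(Rm)*C.inv()).as_rotvec(degrees=True).round(1))
  for x in([590,-150,180],[595,-249,180],[595,-249,76],[595,-210,76]):
    q,e=ik(np.array(x),Rm,np.array([-.4,.5,1.8,0,.8,-1.8])); print(x,q.round(2),round(e,4))
print(s["tool_pos"])
E
```

```text
btn 5.400000000000006 top 4.200000000000003 bot 5.900000000000006 L 4.6 R 3.1
knob top [ 595.1 -246.1  121. ] ring [ 597.  -247.3   45. ]
[ 0.5 28.2 11.2]
[590, -150, 180] [-0.27  0.46  1.7   0.    0.98 -1.93] 0.0
[595, -249, 180] [-0.41  0.51  1.62 -0.    1.01 -2.07] 0.0
[595, -249, 76] [-0.41  0.65  1.66 -0.    0.83 -2.07] 0.0
[595, -210, 76] [-0.36  0.63  1.7  -0.    0.81 -2.02] 0.0
[423.25132772  55.25893524 195.11195844]
```

```bash
python3 -m inch '0.66 0 0 2 0.1 5.7 2.2;0.66 0 0 2 0.1 5.7 2.2;0.66 0 0 2 0.1 5.6 2.3;0.66 0 0 2 0.1 5.6 2.3;0.66 0 0 2 0.1 5.6 2.2;0.66 0 0 0 0 0 0;0.66 0 0 0 0 0 0'; python3 log.py; python3 -m inch '0.66 21 -38 0 0 0 0;0.66 21 -38 0 0 0 0;0.66 21 -38 0 0 0 0;0.66 21 -38 0 0 0 0;0.66 21 -38 0 0 0 0;0.66 21 -38 0 0 0 0;0.66 21 -38 0 0 0 0;0.66 18 -32 0 0 0 0;0.66 0 0 0 0 0 0;0.66 0 0 0 0 0 0'; python3 log.py
```

```text
time_s: 18.5
tool_pos: [423.6, 52.0, 203.6]
tcp_rot: [0.683, 0.73, 0.011, 0.02]
ft_force: [0.1, -0.5, -0.0]
gripper_width: 56.5
[ 0.106  0.152  2.098 -0.022  0.849 -1.517] [423.6  52.  203.6] zt [ 0.045 -0.012 -0.999] xt [-0.066  0.998 -0.015]
time_s: 19.5
tool_pos: [587.5, -245.5, 203.1]
tcp_rot: [0.683, 0.73, 0.01, 0.019]
ft_force: [-0.3, 1.1, 0.3]
gripper_width: 56.3
[-0.418  0.453  1.655  0.008  0.99  -2.06 ] [ 587.5 -245.5  203.1] zt [ 0.043 -0.011 -0.999] xt [-0.066  0.998 -0.014]
```

```bash
python3 -m inch '0.66 8.5 -2 0 0.7 2.5 1;0.66 0 0 -30 0 0 0;0.66 0 0 -20 0 0 0;0.66 0 0 0 0 0 0;0.66 0 0 0 0 0 0'; python3 log.py; python3 - <<'E'
from h import *
p=vision.snapshot("scene"); c=np.array(p["color"])[:,:,::-1]; k=proj(p,[596,-247,110]).astype(int)
cv2.imwrite("pics/st0.png",cv2.resize(c[k[1]-50:k[1]+50,k[0]-65:k[0]+65],None,fx=6,fy=6,interpolation=cv2.INTER_CUBIC))
E
```

```text
time_s: 20.0
tool_pos: [596.5, -246.6, 154.2]
tcp_rot: [0.676, 0.737, 0.0, -0.001]
ft_force: [-1.0, 0.3, 0.4]
gripper_width: 56.6
[-4.110e-01  5.430e-01  1.633e+00  1.000e-03  9.680e-01 -2.069e+00] [ 596.5 -246.6  154.2] zt [-0.001  0.001 -1.   ] xt [-0.086  0.996  0.002]
```

View pics/st0.png

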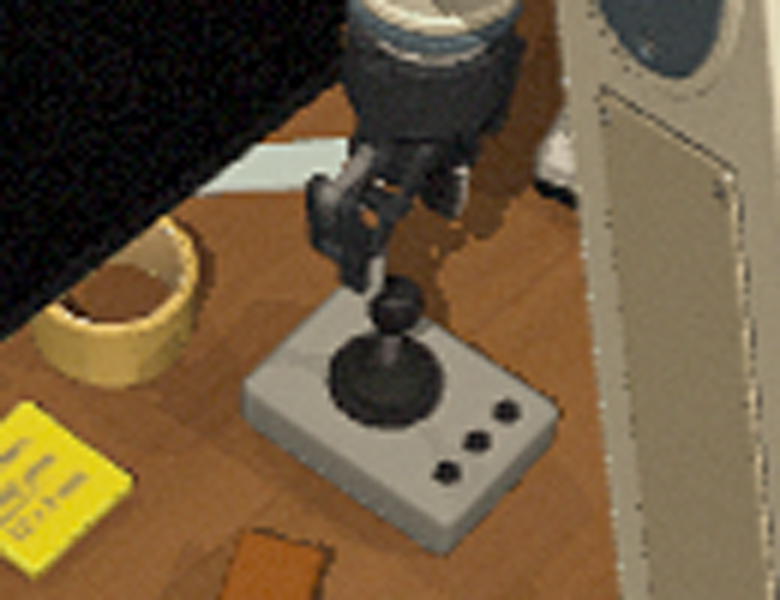

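The open fingers are above the knob, which is at (397,303) in the crop. I'll go down with one finger on each side of it.

```bash
python3 -m inch '0.66 0 0 -18 0 0 0;0.66 0 0 -15 0 0 0;0.66 0 0 -15 0 0 0;0.66 0 0 0 0 0 0'; python3 -m inch '0.66 0 0 -15 0 0 0;0.66 0 0 -15 0 0 0;0.66 0 0 0 0 0 0;0.66 0 0 0 0 0 0'; python3 - <<'E'
from h import *
p=vision.snapshot("scene"); c=np.array(p["color"])[:,:,::-1]; k=proj(p,[596,-247,110]).astype(int)
cv2.imwrite("pics/st1.png",cv2.resize(c[k[1]-50:k[1]+50,k[0]-65:k[0]+65],None,fx=6,fy=6,interpolation=cv2.INTER_CUBIC))
E
```

```text
time_s: 20.45
tool_pos: [595.9, -247.2, 104.0]
tcp_rot: [0.676, 0.737, -0.0, -0.002]
ft_force: [-0.6, -0.1, 0.1]
gripper_width: 56.3
time_s: 20.85
tool_pos: [596.9, -247.8, 75.4]
tcp_rot: [0.676, 0.737, 0.0, -0.001]
ft_force: [0.9, -0.3, 0.5]
gripper_width: 56.4
```

View pics/st1.png

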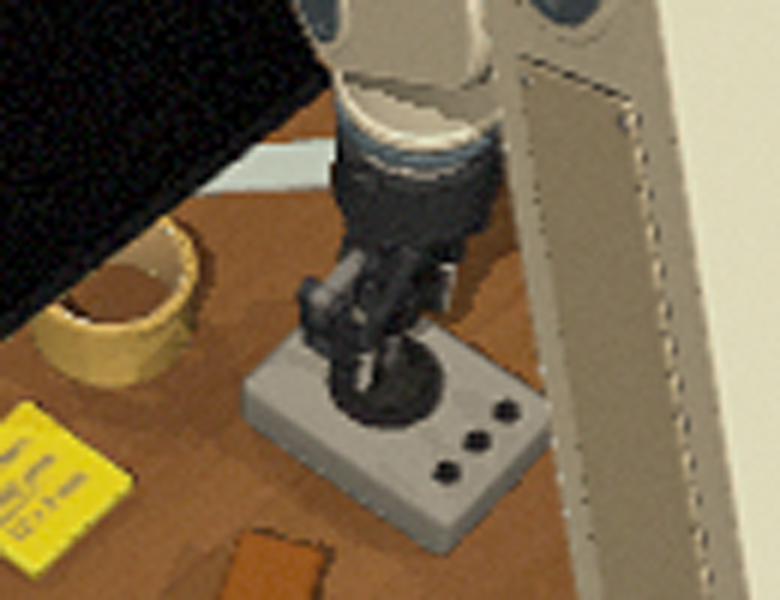

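```bash
cat > f.py <<'E'
from h import *
s=monitor.get_state(); print("t",round(s["time_s"],2),s["tool_pos"].round(1),"F",s["ft_force"].round(1),s["joint_positions"][[4,5]].round(2))
E
python3 -m inch '0.66 -0.4 5 0 0 0 0;0.66 -0.4 5 0 0 0 0;0.66 -0.4 5 0 0 0 0;0.66 -0.4 5 0 0 0 0;0.66 -0.4 5 0 0 0 0;0.66 -0.4 4 0 0 0 0;0.66 0 0 0 0 0 0' >/dev/null;python3 f.py; python3 -m inch '0.66 -0.3 3 0 0 0 0;0.66 -0.2 2 0 0 0 0;0.66 0 0 0 0 0 0' >/dev/null;python3 f.py;python3 -m inch '0.66 -0.2 2 0 0 0 0;0.66 0 0 0 0 0 0' >/dev/null;python3 f.py
```

```text
t 21.6 [ 595.  -218.4   76.3] F [-0.  -2.3  2.5] [ 0.82 -2.03]
t 21.9 [ 594.2 -213.7   76. ] F [ 0.7 -2.3  0.7] [ 0.81 -2.02]
t 22.1 [ 594.  -211.9   75.8] F [ 0.6 -3.4 -1. ] [ 0.81 -2.02]
```

```bash
for i in 1; do python3 -m inch '0.66 -0.2 2 0 0 0 0;0.66 0 0 0 0 0 0' >/dev/null;python3 f.py; done; python3 -m inch '0.66 -0.2 2 0 0 0 0;0.66 0 0 0 0 0 0' >/dev/null;python3 f.py
python3 - <<'E'
from h import *
p=vision.snapshot("scene"); c=np.array(p["color"])[:,:,::-1]; k=proj(p,[560,-100,60]).astype(int)
cv2.imwrite("pics/st2.png",cv2.resize(c[k[1]-75:k[1]+75,k[0]-100:k[0]+100],None,fx=4,fy=4,interpolation=cv2.INTER_CUBIC))
E
```

```text
t 22.3 [ 594.  -210.1   76. ] F [ 0.4 -5.  -0.7] [ 0.81 -2.02]
t 22.5 [ 594.  -208.4   76.2] F [ 1.6 -5.5 -1.7] [ 0.81 -2.01]
```

View pics/st2.png

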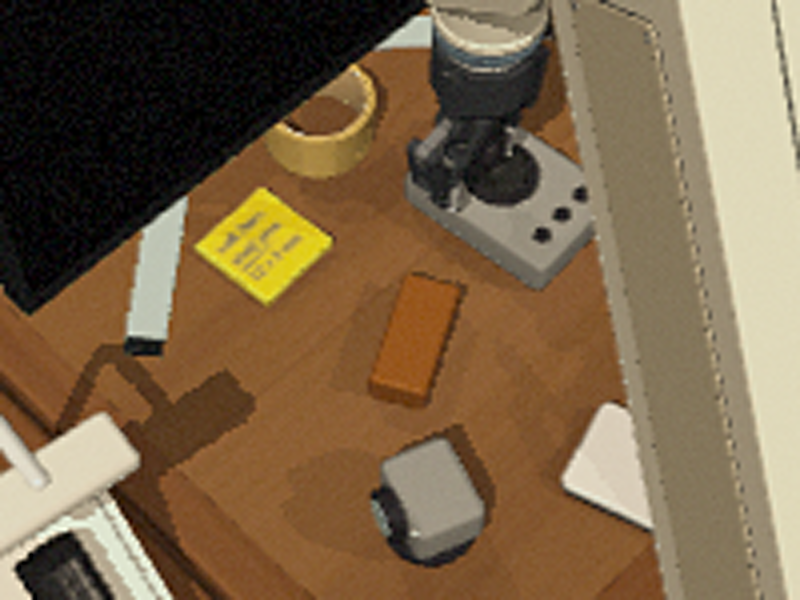

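The camera head at (435,495) has already turned well towards the stand. I'll keep going until I feel the stop.

```bash
for i in 1; do python3 -m inch '0.66 -0.2 2 0 0 0 0;0.66 0 0 0 0 0 0' >/dev/null;python3 f.py; done; python3 -m inch '0.66 -0.2 2 0 0 0 0;0.66 0 0 0 0 0 0' >/dev/null;python3 f.py
```

```text
t 22.75 [ 594.1 -207.3   76.3] F [  0.9 -11.1  -2. ] [ 0.81 -2.01]
t 22.95 [ 594.3 -206.4   76.6] F [  1.  -15.6  -0.7] [ 0.81 -2.01]
```

It's at the stop: force rose to 15.6 N while the tool hardly moved. Holding there.

```bash
python3 -m inch '0.66 0 0 0 0 0 0;0.66 0 0 0 0 0 0;0.66 0 0 0 0 0 0;0.66 0 0 0 0 0 0;0.66 0 0 0 0 0 0;0.66 0 0 0 0 0 0;0.66 0 0 0 0 0 0;0.66 0 0 0 0 0 0;0.66 0 0 0 0 0 0;0.66 0 0 0 0 0 0' >/dev/null; python3 f.py; python3 - <<'E'
from h import *
p=vision.snapshot("scene"); c=np.array(p["color"])[:,:,::-1]; k=proj(p,[560,-100,60]).astype(int)
cv2.imwrite("pics/st3.png",cv2.resize(c[k[1]-75:k[1]+75,k[0]-100:k[0]+100],None,fx=4,fy=4,interpolation=cv2.INTER_CUBIC))
E
python3 -m inch '0.66 0 0 0 0 0 0;0.66 0 0 0 0 0 0;0.66 0 0 0 0 0 0;0.66 0 0 0 0 0 0;0.66 0 0 0 0 0 0;0.66 0 0 0 0 0 0;0.66 0 0 0 0 0 0;0.66 0 0 0 0 0 0;0.66 0 0 0 0 0 0' >/dev/null; python3 f.py
```

```text
t 23.95 [ 594.3 -206.4   76.6] F [  1.  -13.9  -1.3] [ 0.81 -2.01]
t 24.9 [ 594.3 -206.5   76.6] F [  0.4 -14.2  -1.1] [ 0.81 -2.01]
```

View pics/st3.png

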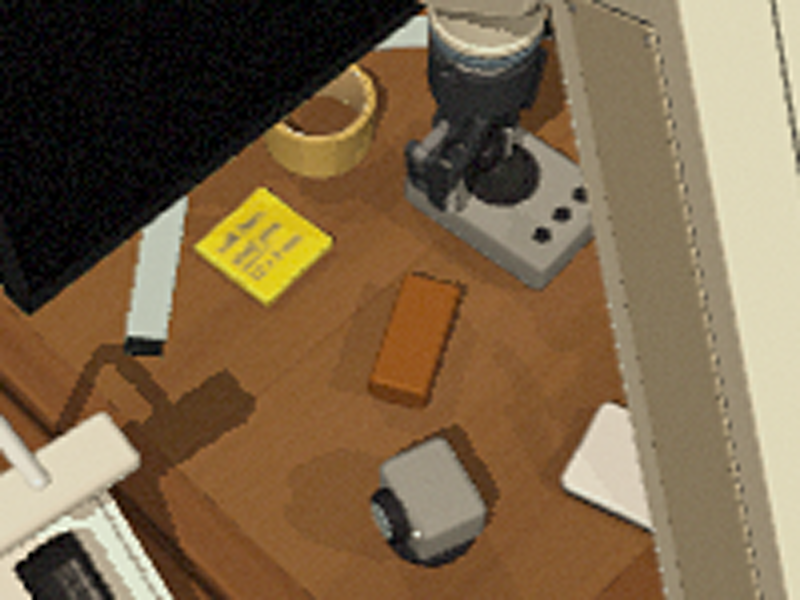

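The camera head's lens now points at the stand, and the stick has been held for about 2.2 s. I'll let it back and rise clear.

```bash
python3 -m inch '0.66 0.6 -8 0 0 0 0;0.66 0.6 -9 0 0 0 0;0.66 0.6 -9 0 0 0 0;0.66 0.6 -9 0 0 0 0;0.66 0.6 -8 0 0 0 0;0.66 0 0 0 0 0 0;0.66 0 0 0 0 0 0' >/dev/null; python3 f.py
```

```text
t 25.6 [ 596.2 -246.9   75.9] F [-0.4  0.2  0.3] [ 0.83 -2.07]
```

```bash
python3 -m inch '0.66 0 0 20 0 0 0;0.66 0 0 35 0 0 0;0.66 0 0 35 0 0 0;0.66 -10 0 35 0 0 0;0.66 -20 -15 10 0 0 0;0.66 -30 -30 0 0 0 0;0.66 -30 -30 0 0 0 0;0.66 -30 -30 0 0 0 0;0.66 0 0 0 0 0 0;0.66 0 0 0 0 0 0;0.66 0 0 0 0 0 0;0.66 0 0 0 0 0 0'; python3 - <<'E'
from h import *
for nm in("scene","top"):
    p=vision.snapshot(nm); save(p,f"end_{nm}.png")
    for q in("power_brick","stick_knob","sticky_pad","tape_roll","camera","seat"):
        print(nm,q,[(w(p,r["position"]).round().tolist(),round(r["score"],2)) for r in spotter.mark_of(p,q)[:3]])
p=vision.snapshot("scene"); c=np.array(p["color"])[:,:,::-1]
cv2.imwrite("pics/endz.png",cv2.resize(c[130:320,180:380],None,fx=3.1,fy=3.1,interpolation=cv2.INTER_CUBIC))
E
```

```text
time_s: 26.8
tool_pos: [477.2, -351.0, 211.0]
tcp_rot: [0.676, 0.737, 0.001, -0.0]
ft_force: [0.0, -0.1, 0.2]
gripper_width: 56.0
scene power_brick [([552.0, -106.0, -1.0], 0.71), ([367.0, -300.0, 1.0], 0.61), ([546.0, 232.0, 59.0], 0.55)]
scene stick_knob [([593.0, -252.0, 106.0], 0.52), ([692.0, -85.0, -1.0], 0.43)]
scene sticky_pad [([697.0, -87.0, -2.0], 0.86)]
scene tape_roll [([748.0, -199.0, -1.0], 0.71)]
scene camera [([441.0, -11.0, 0.0], 0.92), ([548.0, 231.0, 237.0], 0.49)]
scene seat [([545.0, 235.0, 58.0], 0.57)]
top power_brick [([545.0, 230.0, 63.0], 0.8), ([555.0, -108.0, -4.0], 0.65), ([361.0, -298.0, 0.0], 0.63)]
top stick_knob [([546.0, 232.0, 57.0], 0.75), ([598.0, -245.0, 105.0], 0.45)]
top sticky_pad [([692.0, -84.0, -3.0], 0.61)]
top tape_roll [([502.0, 234.0, 29.0], 0.72), ([569.0, 226.0, -1.0], 0.52), ([744.0, -192.0, 2.0], 0.48)]
top camera [([438.0, -6.0, 6.0], 0.84), ([597.0, -246.0, 102.0], 0.16)]
top seat [([544.0, 230.0, 56.0], 0.66)]
```

View pics/endz.png

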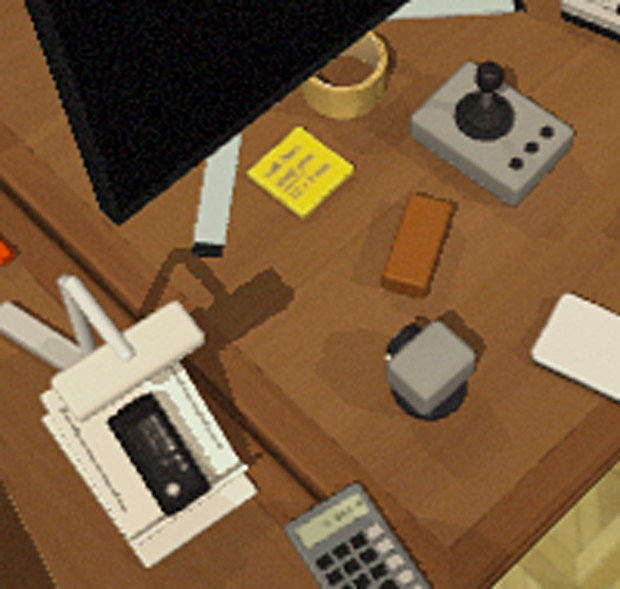

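View pics/end_top.png

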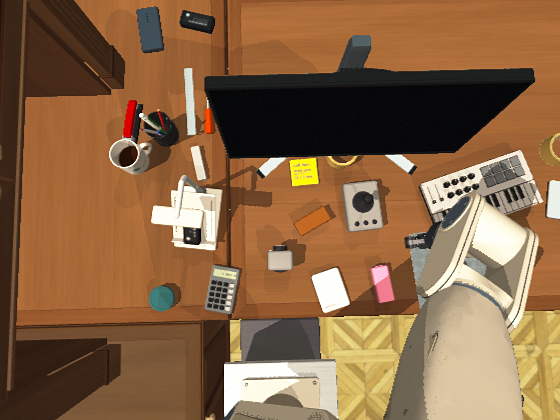

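The final pictures show the brick flat on the shelf at its lip (160,455). The stick is upright (488,80) and the camera is facing straight ahead again (430,370). The pad and tape are where they were, and the arm touches nothing, so I'm handing in.

```bash
python3 -c "
from plant import ctrl
print(ctrl.hand_in())"
```

```text
the job is handed in; nothing more can be done
None
```

The black power brick is on the shelf and the stick has been worked, in the order asked. I handed the job in at about 27 s; no verdict was reported.

- **Brick:** I pressed it flat on the shelf and slid it down until I felt the lip, then let go. The last network readings put its origin at about (545–546, 230–232, 59–63) mm, against my measured seat of (545.5, 230.3, 59.3). The pictures show it lengthwise up the slope with its lower end at the lip.
- **Stick:** I pushed it to its left stop, on the stand's side, and held it about 2.2 s at around 14 N. The camera turned to the stand, and both sprang back: stick upright, camera straight ahead.
- **Left alone:** The pad, tape and camera body read within about 4 mm of their first readings, which is network accuracy. The arm ended clear, with about 0 N at the wrist.

**What did not go to plan:**
- A joint limit kept the gripper's lean to about 29° instead of 35°, so I pivoted the brick flat in the pads by pressing, with up to about 28 N measured at the wrist.
- The brick met the lip about 4–5 mm further down the slope than expected, probably because it was gripped a little off centre.
- When the gripper opened, it sprang about 5 mm down the slope as the pressing force let go; the brick did not visibly shift.
- In the last top picture the networks gave some false hits, such as a tape roll and a stick knob on the stand; the pictures showed these were wrong.

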